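# Cure the bonded bracket with the hand lamp

## Robot

A 6-joint arm with a two-finger parallel gripper is mounted at the origin on the work surface. World frame = base frame: x ahead of the robot, y to its left, z up, the work surface at z = 0. Lengths are in m, angles in rad, forces in N, time in s.
With the tool pointing down it reaches from about 0.375 to 0.975 m from the base axis. Payload 3.8 kg.
Tool frame: the origin (TCP) lies at the very end of the fingers, on their centre line; the grasp point (between the pads) lies 19 mm behind it; z points along the fingers, y is the line along which they close (so a half turn about z gives the same grasp; the last joint's range is limited). The gripper opens to 85 mm and grips with 20 to 120 N. Pads are 22 mm wide; open, the fingers measure 114 mm over their backs; the gripper's body (76 mm by 85 mm) begins 54 mm behind the grasp point. The pads swing forward as they close: fully open they stand 13 mm farther back than shut.
Start: joints at [-1.326, 0.264, 1.604, -0, 1.274, -0.037], TCP at [0.188, -0.648, 0.192] pointing down, gripper open.
Joint ranges: [-2.63, 2.63], [-0.94, 2.18], [0.31, 2.57], [-1.31, 4.45], [0, 2.66], [-2.55, 2.55]. Speed limits (rad/s): [2.57, 2.57, 3.14, 3.14, 3.14, 3.14].

## Interface

Orientations are given as a rotation vector (axis times angle).
In Python, from workcell import bot, vision gives the robot as it stands. The module is installed in compiled form; this text tells all that it offers.
- The arm moves only by the tool play_rows, never from a script. Its argument "moves" is a list that holds one entry, the list of rows, each a list of 7 numbers: the turn, a rotation vector about the tool's x, y, z as a fraction of full scale, then the shift along the tool's x, y, z as a fraction of full scale, then the finger opening in mm, from 0 to 85.4. In form: [[[ax, ay, az, x, y, z, jaw], ...]]. A call has 1 to 5 rows; each row shifts and turns the commanded pose from where the row before left it, along the tool's axes as they then stand; what a row does not reach is not made up. Full scale, the value 1, is 0.1 m for a shift and 0.5 rad for a turn. A row lasts 1/12 s, in which the tool goes at most 41.7 mm and 7.16 degrees, less where a joint would pass 70% of its speed; a pose out of reach is approached as far as the arm can. A call with a number of a shift or a turn outside -1 to 1 is refused whole. A call with a gripper value outside its range is refused whole. The fingers move at their own pace and stop on an object; "newtons" is the grip in N (left out, the last holds). Time passes only in rows, so rows that do not move let the fingers close. It gives the time, the measured TCP pose, the force, the opening and the grip force at its end, in the units of the state.
- bot.read_state(): the state, without advancing time (a new reading comes with each control period).
- vision.read_camera(name): name is "side" or "top"; returns a dict with "image" (384x512x3 uint8, red, green, blue), "depth" (384x512 float32, m along the optical axis (not along the pixel's ray), 0 where there is no reading), "K" (3x3 intrinsics, pixels), "R" (3x3) and "t" (3): a world point X has camera coordinates R X + t. Camera axes: x right, y down, z forward; pixel columns grow to the right and rows downward; lengths in m; the calibration is good to about 2 mm. A picture is of the moment at which its call begins.
- bot.finish_job(): hands the job in; it is judged then, once.
The state is a dict: "time": time; "q": joint angles; "joint_vel": joint speeds; "joint_torque": joint torques, N m; "tool_pos": TCP position; "tcp_rot": TCP orientation; "wrist_force": force on the tool from outside, world axes, zero at the start; "torque": the same for the moment, N m; "width": opening from 0.0 (shut) to 1.0 (fully open); "grip_force": force on a finger pad.
Only numpy, scipy, OpenCV 4.12 (cv2) and the standard library are available. Lean on these libraries where they do the work, as an engineer would, in place of code of your own. Each camera call takes 0.05 s, during which the arm holds its last target. There are 200 camera calls.

## Task

Take the curing lamp from its fork stand and aim it squarely (at right angles to the sloping panel) at the middle of the channel-shaped bracket's base, not at the round disc, with the lamp's nose about 30 mm from the base. Hold it steady there for two to three seconds, then hang the lamp back upright in the fork by its collar and let go. Do not touch the sloping panel or what is mounted on it, and leave the bottle, the thumbscrew and the tray where they stand.

Things in the scene. Friction and masses are not known exactly. Their poses are not given: they have to be found in the camera images.
- lamp: Cordless curing lamp, nose down in the fork. Origin: on its axis at the collar's underside; z from nose to tail (up while hanging); x, y square to the handle's flats. Above: collar 56 mm dia, 6 thick; black square handle 30 x 30 mm from z 6 to 86 (grip this); button to 91. Below: barrel 30 mm dia to z -70, nose cone tapering to 14 mm at z -95. It shines out of the nose along -z. 0.22 kg.
- lamp_nose (a point): Centre of the lamp's nose face, at z = -95 mm in the lamp's frame.
- lamp_spot (a point): The lamp's working point: on its axis, 30 mm ahead of the nose, at z = -125 mm in the lamp's frame. It should coincide with bracket_face while curing.
- stand: Fixed stand: base plate 150 x 120 x 12 mm, post at its back (+x), on top a level fork plate 8 mm thick, 100 mm wide, upper face 120 mm above the table. Its slot is 40 mm wide, runs along x, open at -x (prongs end at x -50 mm), closed at x +20 mm. Nothing stands above the plate but the lamp. Origin: on the table under the place where the lamp's axis hangs; z up.
- fork (a point): Where the lamp's origin belongs when it hangs: in the slot at the height of the fork plate's top face, 120 mm above the stand's origin. The slot leaves 5 mm on each side of the barrel.
- easel: Fixed easel that carries the sloping panel. Foot plate 200 x 260 x 12 mm. Origin: centre of the foot's underside on the table; its -x side is the low side of the slope; z up.
- panel: Grey carrier, 200 (x, up the slope) x 280 (y) x 8 mm, fixed at 35 degrees, with a dark display 136 x 240 x 8 mm on its lower part. Origin: centre of the carrier's upper face, 95 mm above the table; z: normal of the face. Bracket and disc lie on its bare top margin, 71 mm up the slope from the origin, 60 to 100 mm either side of the middle; which is on which side varies.
- bracket: The part to cure: channel-shaped aluminium bracket, base 42 (up the slope) x 60 mm (along the panel's top edge), 4 mm thick, with a 14 mm high lip along each of its two 42 mm sides. Origin: centre of its underside, on the carrier's face. The body's own axes are upright like the easel's, not tilted.
- bracket_face (a point): The target: centre of the upper face of the bracket's base, between the lips, 4 mm off the carrier's face.
- foot_disc: Round aluminium disc, 42 mm in diameter, 12 mm high, on the other side of the same top margin. Not to be cured. Origin: centre of its underside; axes upright like the easel's.
- bottle: Bystander: white plastic bottle, 64 mm in diameter, 160 mm high, standing. Origin: centre of its underside.
- thumbscrew: Bystander: brass thumbscrew, head 60 mm in diameter, 42 mm high, standing on its stub. Origin: centre of its underside.
- tray: Bystander: empty grey plastic tray, 110 x 160 x 30 mm. Origin: centre of its underside.
Things that resemble listed ones, but are neither listed nor needed, are in the scene too. Leave any yellow look-alike of the lamp alone. Of the things that look like the stand, the larger one is meant.

How it is judged:
By the outcome, as a careful person would: the job done as asked, in the order asked, and still so for the second after the job is handed in, with the robot touching nothing.
It also fails if it takes over 53 s, if anything falls off the work surface, if the arm or the gripper's body presses on something with over 40 N, if the wrist force passes 120 N, or if a joint passes its speed limit or range.

## Working session

There is one attempt and no reset: what is moved stays moved. The work goes in short steps, Python scripts to look and compute and a tool call to move; the robot and the scene stay as the last step left them, time stands still between calls to the robot, and variables do not carry over. Pictures are saved under pics/ and viewed, at most 10 in all, crops included, and the job is handed in when it is done.

Besides the shell and the picture viewer there is one more tool, called by a JSON object that holds its "method" and its "body", one argument or row to a line. play_rows: Moves the arm, as the interface text tells. Its arguments: {"type":"object","properties":{"moves":{"type":"array","items":{"type":"array","items":{"type":"array","items":{"type":"number"}}}},"newtons":{"type":"number"}},"required":["moves"]}

```bash
mkdir -p pics
python3 - <<'E'
from workcell import bot, vision
import cv2,numpy as np,pickle
for n in("side","top"):
    c=vision.read_camera(n);pickle.dump(c,open(n+".pkl","wb"))
    cv2.imwrite(f"pics/{n}0.png",cv2.resize(c["image"][:,:,::-1],(800,600)))
    print(n,c["K"].tolist(),(-c["R"].T@c["t"]).round(3),c["R"].round(3).tolist())
print(bot.read_state())
E
```

```text
side [[388.37869732884735, 0.0, 256.18024474825097], [0.0, 388.37869732884735, 194.256089088895], [0.0, 0.0, 1.0]] [0.391 0.527 0.87 ] [[-0.972, -0.235, 0.01], [-0.193, 0.77, -0.608], [0.136, -0.593, -0.794]]
top [[348.3780524768804, 0.0, 260.37296267288815], [0.0, 348.3780524768804, 193.32360093091427], [0.0, 0.0, 1.0]] [ 0.401 -0.079  0.997] [[0.022, -1.0, 0.008], [-0.984, -0.023, -0.179], [0.179, -0.004, -0.984]]
{'time': 0.1, 'q': array([-1.32588562e+00,  2.64662613e-01,  1.60525034e+00, -6.38727868e-06,
        1.27371033e+00, -3.69092200e-02]), 'joint_vel': array([-9.53007664e-05,  2.39285557e-04, -1.81464554e-03, -2.29512275e-04,
       -3.81441927e-04,  2.49359942e-04]), 'joint_torque': array([-1.58924840e-04, -5.16707110e+01, -3.68590879e+01, -6.81962092e-05,
        6.33103657e-03, -3.39070800e-05]), 'tool_pos': array([ 0.18752865, -0.64764779,  0.19068989]), 'tcp_rot': array([-3.10845564e+00, -4.40937564e-01,  3.40454797e-04]), 'wrist_force': array([-0.18222774,  0.07751205, -0.22319473]), 'torque': array([0.01621696, 0.03251164, 0.06101253]), 'grip_force': 0.0, 'width': 0.9991663563008583}
```

View pics/side0.png

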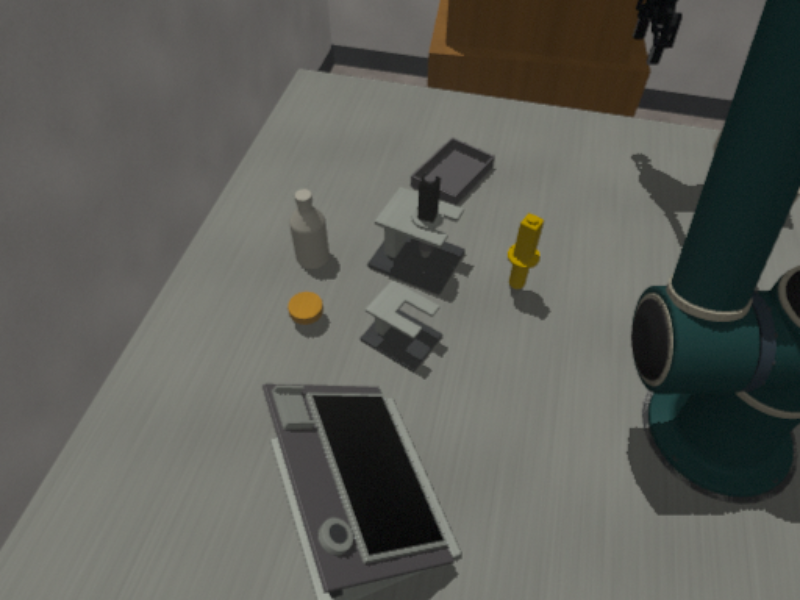

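View pics/top0.png

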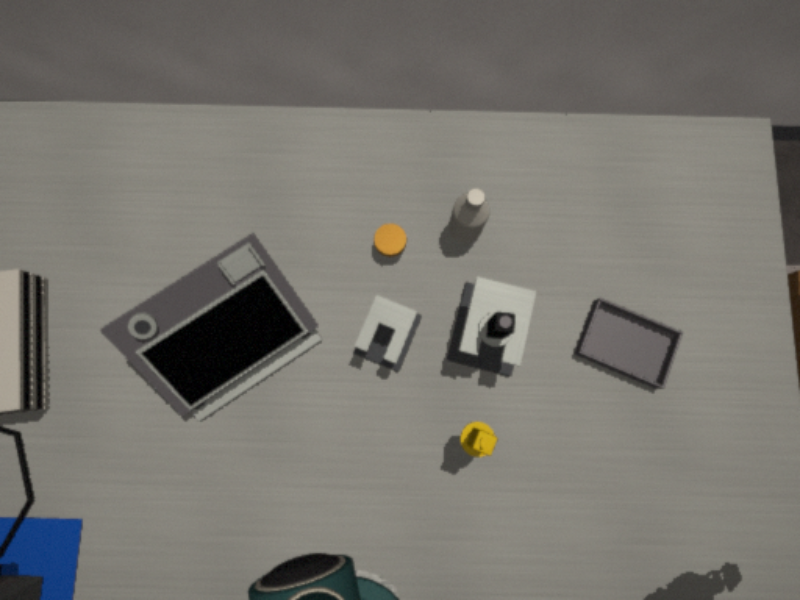

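The side view shows the lamp's black handle at (428,200) in the larger stand, the bracket at (293,408), and the disc at (335,536). The top view shows the lamp at (500,325), the bracket at (241,265), the disc at (143,327), and the yellow decoy at (479,439). Next I measure with depth.

```bash
cat > h.py <<'E'
import numpy as np,cv2,pickle
def cloud(c):
    d=c["depth"];v,u=np.mgrid[:384,:512];K=c["K"]
    P=np.stack([(u-K[0,2])/K[0,0]*d,(v-K[1,2])/K[1,1]*d,d],-1)
    return (P-c["t"])@c["R"]
def cast(c,uv,z):
    K=c["K"];r=np.array([(uv[0]-K[0,2])/K[0,0],(uv[1]-K[1,2])/K[1,1],1])@c["R"]
    o=-c["R"].T@c["t"];return o+r*(z-o[2])/r[2]
def proj(c,X):
    p=c["R"]@X+c["t"];return (c["K"]@p)[:2]/p[2]
E
python3 - <<'E'
from h import *
C={n:pickle.load(open(n+".pkl","rb")) for n in("side","top")}
def rect(p): 
    r=cv2.minAreaRect((p[:,:2]*1000).astype(np.float32));return np.round(r[0],1),np.round(r[1],1),round(r[2],1),len(p)
W={n:cloud(c) for n,c in C.items()}
for n in W:
    w=W[n];c=C[n];im=c["image"].astype(int)
    m=(c["depth"]>0)
    # approx stand location by top pixel
    s=cast(C["top"],(320,208),.12);
    near=m&(np.hypot(w[...,0]-s[0],w[...,1]-s[1])<.11)
    print(n,"table z",np.median(w[m&(abs(w[...,2])<.02)][:,2]))
    z=w[...,2];br=im.min(-1)
    k=near&(abs(z-.12)<.006)
    cnt,_=cv2.findContours(cv2.morphologyEx(k.astype(np.uint8),cv2.MORPH_OPEN,np.ones((2,2))),0,1);print("fork",rect(w[k]),np.median(z[k]))
    k=near&(z>.14)&(z<.225)&(im.max(-1)<75); print("handle",rect(w[k]),w[k].mean(0).round(4),z[k].max())
    k=near&(z>.19)&(z<.225)&(im.max(-1)<75); print("handle top",rect(w[k]),w[k].mean(0).round(4))
    # display
    e=cast(C["top"],(143,218),.1)
    k=m&(np.hypot(w[...,0]-e[0],w[...,1]-e[1])<.16)&(im.max(-1)<45)&(z>.04)
    k=cv2.morphologyEx(k.astype(np.uint8),cv2.MORPH_OPEN,np.ones((3,3)))
    nb,l,st,_=cv2.connectedComponentsWithStats(k);k=l==1+st[1:,4].argmax()
    p=w[k];q=p.mean(0);
    nn=np.linalg.svd(p-q,full_matrices=False)[2][2];nn*=np.sign(nn[2])
    res=(p-q)@nn; g=abs(res)<.006;q=p[g].mean(0);nn=np.linalg.svd(p[g]-q,full_matrices=False)[2][2];nn*=np.sign(nn[2])
    print("disp",q.round(4),nn.round(4),"tilt",np.degrees(np.arccos(nn[2])),"yaw",np.degrees(np.arctan2(-nn[1],-nn[0])),res.std())
    yaw=np.arctan2(-nn[1],-nn[0])
    ux=np.array([np.cos(yaw),np.sin(yaw),0]);uy=np.array([-ux[1],ux[0],0]);t=np.radians(35);a=ux*np.cos(t)+[0,0,np.sin(t)]
    print("rect disp",rect(np.c_[(p-q)@a,(p-q)@uy]))
E
```

```text
side table z 0.000987351227109727
fork (array([ 533.2, -230.8]), array([104.9, 127.2]), 76.9, 924) 0.1207662039602856
handle (array([ 517. , -223.9]), array([32.7, 30.1]), 83.2, 310) [ 0.5159 -0.2156  0.182 ] 0.2140715531854931
handle top (array([ 516.9, -224.5]), array([31.4, 30.1]), 83.2, 130) [ 0.5161 -0.218   0.203 ]
disp [0.489  0.2269 0.0906] [-0.466  -0.3331  0.8196] tilt 34.95084334097791 yaw 35.55849091450278 0.0009960987555445151
rect disp (array([-2.9, -8.9]), array([226.5, 125.4]), 89.9, 4511)
top table z 0.0005756791799681853
fork (array([ 533.9, -231.1]), array([100.4, 126.9]), 76.9, 1441) 0.12061457857407223
handle (array([ 517.3, -224.4]), array([27.9, 28.5]), 85.1, 185) [ 0.5141 -0.2202  0.1913] 0.21185138744047297
handle top (array([ 517.3, -224.4]), array([27.9, 28.5]), 84.5, 122) [ 0.5156 -0.2221  0.2047]
disp [0.4932 0.2213 0.0894] [-0.4668 -0.3332  0.8192] tilt 34.99778358225881 yaw 35.52071800698741 0.0015618434574721364
rect disp (array([-1.8, -1.1]), array([122.4, 225.6]), 0.2, 3886)
```

Run:
```python
from h import *
from scipy.spatial.transform import Rotation as Ro
C={n:pickle.load(open(n+".pkl","rb")) for n in("side","top")}
n=np.array([-.4664,-.3332,.8194]);n/=np.linalg.norm(n)
yaw=np.arctan2(-n[1],-n[0]);ux=np.array([np.cos(yaw),np.sin(yaw),0]);uy=np.array([-ux[1],ux[0],0]);a=np.cross(uy,n)
Q={"side":np.array([.489,.2269,.0906]),"top":np.array([.4932,.2213,.0894])}
for k,c in C.items():
    w=cloud(c);q=Q[k]
    h=(w-q)@n+.008; z0=q-n*.008
    s=(w-z0)@a; O=z0+a*((.095-z0[2])/a[2]); s=(w-O)@a; y=(w-O)@uy
    m=(c["depth"]>0)&(s>-.12)&(s<.12)&(abs(y)<.3)&(abs(h)<.05)
    mm=m&(abs(h)<.002)
    ys=y[mm&(s>.04)];print(k,"O",O.round(4),"carrier y range",np.percentile(ys,[.5,99.5]).round(4),"s max",np.percentile(s[mm],99.5).round(4),"carrier h",np.median(h[mm&(s>.03)]).round(4))
    yo=np.percentile(ys,[.5,99.5]).mean()
    for lo,hi,lab in((.0025,.006,"base"),(.0095,.0165,"lip/disc")):
        for sgn in(-1,1):
            g=m&(h>lo)&(h<hi)&(s>.046)&(s<.1)&(sgn*(y-yo)>.04)&(sgn*(y-yo)<.14)
            if g.sum()<5: continue
            p=np.c_[s[g],y[g]-0]
            print(lab,sgn,g.sum(),"s",np.percentile(p[:,0],[2,50,98]).round(4),"y",np.percentile(p[:,1],[2,50,98]).round(4),"h",np.median(h[g]).round(4))
    # stand
    for sy in [np.radians(-13.1)]:
        sx=np.array([np.cos(sy),np.sin(sy)]);py=np.array([-sx[1],sx[0]])
        r=w[...,:2]-[.517,-.224];X=r@sx;Y=r@py
        g=(abs(w[...,2]-.1205)<.004)&(abs(X)<.13)&(abs(Y)<.09)
        print("plate Y",[np.percentile(Y[g&(X>30e-3)],[1,99]).round(4),np.percentile(Y[g&(X<-.03)],[1,99]).round(4)],"X",np.percentile(X[g],[1,99]).round(4))
        f=g&(X<-.032)&(X>-.047); b=np.sort(Y[f]);i=np.diff(b).argmax();print("slot edges",b[i].round(4),b[i+1].round(4))
        f=g&(abs(X)<.1);f=abs(w[...,2]-.1268)<.0035;f&=np.hypot(X,Y)<.05;print("collar",cv2.minEnclosingCircle((np.c_[X[f],Y[f]]*1e3).astype(np.float32)))
R=Ro.from_rotvec([-3.10845564e+00, -4.40937564e-01,3.4e-4]).as_matrix();print(R.round(3),np.degrees(np.arctan2(R[1,1],R[0,1])))
```

```text
side O [0.5055 0.2387 0.095 ] carrier y range [-0.1463  0.1305] s max 0.1035 carrier h -0.0007
base -1 261 s [0.0535 0.0751 0.0958] y [-0.1314 -0.1063 -0.0749] h 0.0035
base 1 35 s [0.0461 0.0886 0.0943] y [0.0461 0.0857 0.0997] h 0.0042
lip/disc -1 91 s [0.0551 0.0767 0.0948] y [-0.1344 -0.0791 -0.0748] h 0.0122
lip/disc 1 316 s [0.0563 0.0755 0.0932] y [0.058  0.0764 0.0944] h 0.0112
plate Y [array([-0.0527,  0.047 ]), array([-0.0545,  0.0461])] X [-0.0458  0.0794]
slot edges -0.0227 0.0156
collar ((-0.19847536087036133, -0.9027767181396484), 43.2803840637207)
top O [0.5111 0.2341 0.095 ] carrier y range [-0.14    0.1366] s max 0.1021 carrier h -0.0005
base -1 209 s [0.0527 0.0763 0.0937] y [-0.1231 -0.0969 -0.0668] h 0.0038
base 1 22 s [0.0514 0.0815 0.0937] y [0.0469 0.0664 0.1117] h 0.0031
lip/disc -1 58 s [0.0534 0.0738 0.0939] y [-0.1276 -0.072  -0.0679] h 0.0129
lip/disc 1 193 s [0.0556 0.0733 0.0913] y [0.0646 0.0816 0.1002] h 0.0116
plate Y [array([-0.0519,  0.0462]), array([-0.0519,  0.0465])] X [-0.0442  0.0802]
slot edges -0.0228 0.0172
collar ((0.25928589701652527, 0.013966335915029049), 49.009849548339844)
[[ 0.961  0.278 -0.   ]
 [ 0.278 -0.961  0.002]
 [ 0.    -0.002 -1.   ]] -73.85279589191099
```

Positions agree to within 1 mm between the two views. I rotate the tool, rise and travel to a point above the lamp.

{"method": "play_rows", "body": {
  "moves": [
    [[0,0,-0.237,0,0,-0.06,85],[0,0,-0.237,0,0,-0.06,85],[0,0,-0.237,0,0,-0.06,85],[0,0,-0.237,0,0,-0.06,85],[0,0,-0.237,0,0,-0.06,85]]
  ],
  "newtons": 80
}}

```text
time: 0.52
tool_pos: [0.1876, -0.6479, 0.2213]
tcp_rot: [-2.841, -1.338, -0.0]
wrist_force: [-0.0, -0.2, -0.6]
width: 0.997
grip_force: 0.0
```

{"method": "play_rows", "body": {
  "moves": [
    [[0,0,-0.237,0,0,-0.06,85],[0,0,-0.237,0,0,-0.06,85],[0,0,-0.237,0,0,-0.06,85],[0,0,-0.237,0,0,-0.06,85],[0,0,-0.237,0,0,-0.06,85]]
  ]
}}

```text
time: 0.93
tool_pos: [0.1876, -0.648, 0.2514]
tcp_rot: [-2.327, -2.109, -0.001]
wrist_force: [0.4, 0.2, 0.5]
width: 0.995
grip_force: 0.0
```

{"method": "play_rows", "body": {
  "moves": [
    [[0,0,0,0.3,0.19,0,85],[0,0,0,0.3,0.19,0,85],[0,0,0,0.3,0.19,0,85],[0,0,0,0.3,0.19,0,85],[0,0,0,0.3,0.19,0,85]]
  ]
}}

```text
time: 1.35
tool_pos: [0.2982, -0.5074, 0.2512]
tcp_rot: [-2.334, -2.102, -0.001]
wrist_force: [1.1, -0.2, 0.6]
width: 0.997
grip_force: 0.0
```

{"method": "play_rows", "body": {
  "moves": [
    [[0,0,0,0.3,0.19,0,85],[0,0,0,0.3,0.19,0,85],[0,0,0,0.3,0.19,0,85],[0,0,0,0.3,0.19,0,85],[0,0,0,0.3,0.19,0,85]]
  ]
}}

```text
time: 1.77
tool_pos: [0.4083, -0.368, 0.2514]
tcp_rot: [-2.334, -2.102, 0.0]
wrist_force: [0.9, -0.2, -0.2]
width: 0.993
grip_force: 0.0
```

{"method": "play_rows", "body": {
  "moves": [
    [[0,0,0,0.309,0.186,0,85],[0,0,0,0.309,0.186,0,85],[0,0,0,0.309,0.186,0,85],[0,0,0,0.309,0.186,0,85],[0,0,0,0.309,0.186,0,85]]
  ]
}}

```text
time: 2.18
tool_pos: [0.5168, -0.2239, 0.2514]
tcp_rot: [-2.333, -2.103, 0.0]
wrist_force: [1.0, -1.2, 0.1]
width: 0.998
grip_force: 0.0
```

Run:
```python
from workcell import bot, vision
import cv2,numpy as np
c=vision.read_camera("side")
cv2.imwrite("pics/s1.png",cv2.resize(c["image"][60:220,180:390,::-1],None,fx=3.5,fy=3.5))
s=bot.read_state();print(s["tool_pos"],s["tcp_rot"],s["q"])
```

```text
[ 0.52049375 -0.2185219   0.2513493 ] [-2.32894223 -2.10534082 -0.00854802] [-0.44561384  0.02268909  1.76864622  0.00597431  1.35011881 -0.3461553 ]
```

View pics/s1.png

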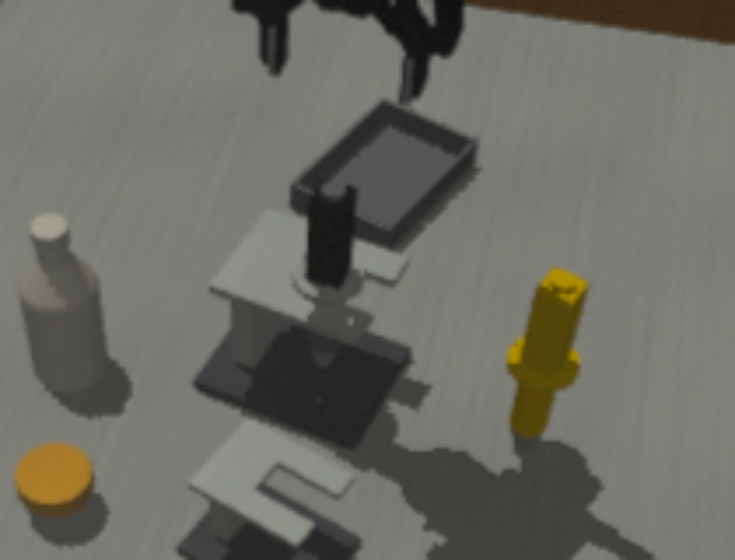

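Run:
```python
from workcell import bot, vision
from h import *
c=vision.read_camera("side");d=vision.read_camera("top")
s=bot.read_state();print(s["tool_pos"],s["tcp_rot"])
print((proj(c,s["tool_pos"])-[180,60])*3.5, (proj(c,np.array([.517,-.224,.206]))-[180,60])*3.5)
cv2.imwrite("pics/s2.png",np.hstack([cv2.resize(x[...,::-1],None,fx=3.5,fy=3.5)[:600] for x in(c["image"][30:200,220:334],d["image"][130:300,260:374])]))
w=cloud(c);m=(c["depth"]>0)&(w[...,2]>.22)&(np.hypot(w[...,0]-.517,w[...,1]+.22)<.12)
p=w[m];print(len(p),p[:,2].min());l=p[p[:,2]<p[:,2].min()+.03];print(l.min(0),l.max(0))
```

```text
[ 0.51724214 -0.22337662  0.25126382] [-2.32839913e+00 -2.10743009e+00  3.04176600e-04]
[334.93199514 147.68385268] [332.34125703 196.71333149]
3351 0.30526686009691384
[ 0.46281951 -0.2355585   0.30526686] [ 0.57401468 -0.20180165  0.33509007]
```

View pics/s2.png

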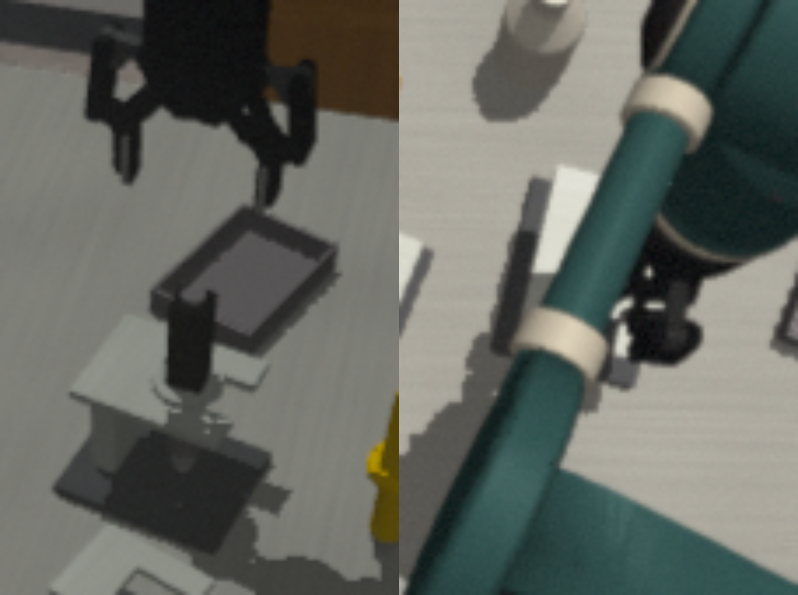

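The fingertips show at about z 0.305 while the TCP reads 0.251. I check this against the starting pictures before descending.

Run:
```python
from workcell import bot, vision
from h import *
for c,t in((pickle.load(open("side.pkl","rb")),[.1875,-.6476,.1907]),(vision.read_camera("side"),[.5172,-.2234,.2513])):
    w=cloud(c);im=c["image"].max(-1);t=np.array(t)
    print("tcp px",proj(c,t).round(1))
    m=(c["depth"]>0)&(w[...,2]>.213)&(im<70)&(np.hypot(w[...,0]-t[0],w[...,1]-t[1])<.1)
    p=w[m]
    for z in np.arange(.2,.46,.02):
        l=p[(p[:,2]>z)&(p[:,2]<z+.02)]
        if len(l)>2: print(z.round(2),len(l),l.min(0).round(3),l.max(0).round(3))
    for dx in(-.0425,.0425):
      for h in (0,.013,.055): print(dx,h,proj(c,t+[dx,0,h]).round(1))
```

```text
tcp px [406.5  48.9]
0.24 62 [ 0.166 -0.696  0.244] [ 0.211 -0.591  0.26 ]
0.26 107 [ 0.166 -0.696  0.26 ] [ 0.211 -0.591  0.28 ]
0.28 120 [ 0.156 -0.718  0.28 ] [ 0.219 -0.571  0.3  ]
0.3 171 [ 0.156 -0.715  0.3  ] [ 0.218 -0.571  0.32 ]
0.32 181 [ 0.156 -0.667  0.32 ] [ 0.211 -0.573  0.34 ]
0.34 140 [ 0.157 -0.645  0.34 ] [ 0.197 -0.577  0.36 ]
-0.0425 0 [420.5  50.8]
-0.0425 0.013 [422.  47.]
-0.0425 0.055 [426.9  34.2]
0.0425 0 [392.5  47. ]
0.0425 0.013 [393.8  43.1]
0.0425 0.055 [397.8  30.4]
tcp px [275.7 102.2]
0.3 45 [ 0.461 -0.234  0.309] [ 0.573 -0.208  0.32 ]
0.32 110 [ 0.461 -0.235  0.32 ] [ 0.573 -0.207  0.34 ]
0.34 217 [ 0.443 -0.239  0.34 ] [ 0.591 -0.203  0.36 ]
0.36 381 [ 0.443 -0.241  0.36 ] [ 0.59  -0.202  0.38 ]
0.38 455 [ 0.446 -0.232  0.38 ] [ 0.588 -0.202  0.4  ]
0.4 350 [ 0.448 -0.243  0.4  ] [ 0.585 -0.189  0.42 ]
0.42 293 [ 0.479 -0.225  0.421] [ 0.551 -0.183  0.44 ]
0.44 337 [ 0.479 -0.23   0.44 ] [ 0.551 -0.184  0.46 ]
-0.0425 0 [292.8 105. ]
-0.0425 0.013 [293.2 100.7]
-0.0425 0.055 [294.8  86.3]
0.0425 0 [258.9  99.4]
0.0425 0.013 [259.   95.2]
0.0425 0.055 [259.2  80.7]
```

The tips are about 41 mm farther back than reported, allowing for the 13 mm swing. I descend in guarded steps, so that either reading stays safe.

{"method": "play_rows", "body": {
  "moves": [
    [[0,0,0,0,0,0.2,85],[0,0,0,0,0,0.2,85],[0,0,0,0,0,0.2,85],[0,0,0,0,0,0.2,85],[0,0,0,0,0,0.2,85]]
  ]
}}

```text
time: 2.8
tool_pos: [0.5152, -0.2272, 0.1508]
tcp_rot: [-2.336, -2.101, 0.001]
wrist_force: [-0.4, -0.4, -0.5]
width: 0.993
grip_force: 0.0
```

{"method": "play_rows", "body": {
  "moves": [
    [[0,0,0,0,0,0.03,85],[0,0,0,0,0,0.03,85],[0,0,0,0,0,0.03,85],[0,0,0,0,0,0.03,85],[0,0,0,0,0,0,85]]
  ]
}}

```text
time: 3.22
tool_pos: [0.5167, -0.2262, 0.1406]
tcp_rot: [2.333, 2.102, 0.001]
wrist_force: [0.1, 0.5, -0.5]
width: 0.992
grip_force: 0.0
```

Run:
```python
from workcell import bot, vision
from h import *
c=vision.read_camera("side")
s=bot.read_state();t=s["tool_pos"];print(t,s["tcp_rot"],s["wrist_force"])
cv2.imwrite("pics/s3.png",cv2.resize(c["image"][60:200,220:334,::-1],None,fx=4,fy=4))
w=cloud(c);im=c["image"].max(-1)
m=(c["depth"]>0)&(w[...,2]>.13)&(im<75)&(np.hypot(w[...,0]-t[0],w[...,1]-t[1])<.1)
p=w[m]
for z in np.arange(.12,.3,.01):
    l=p[(p[:,2]>z)&(p[:,2]<z+.01)]
    if len(l)>2: print(z.round(2),len(l),l.min(0).round(3),l.max(0).round(3))
```

```text
[ 0.51684062 -0.22616584  0.14078735] [2.33312392e+00 2.10179784e+00 7.99093396e-04] [-0.57665167 -1.04581967  0.2341286 ]
0.13 33 [ 0.502 -0.225  0.131] [ 0.531 -0.203  0.14 ]
0.14 32 [ 0.503 -0.223  0.14 ] [ 0.531 -0.209  0.149]
0.15 34 [ 0.502 -0.232  0.15 ] [ 0.532 -0.209  0.16 ]
0.16 39 [ 0.502 -0.238  0.16 ] [ 0.532 -0.209  0.17 ]
0.17 38 [ 0.501 -0.237  0.17 ] [ 0.532 -0.209  0.18 ]
0.18 38 [ 0.501 -0.235  0.18 ] [ 0.532 -0.21   0.19 ]
0.19 47 [ 0.468 -0.234  0.19 ] [ 0.563 -0.209  0.2  ]
0.2 119 [ 0.46  -0.243  0.2  ] [ 0.57  -0.208  0.21 ]
0.21 67 [ 0.459 -0.235  0.21 ] [ 0.57  -0.208  0.219]
0.22 41 [ 0.459 -0.234  0.22 ] [ 0.57  -0.208  0.23 ]
0.23 33 [ 0.451 -0.226  0.23 ] [ 0.578 -0.208  0.24 ]
0.24 147 [ 0.442 -0.244  0.24 ] [ 0.591 -0.205  0.25 ]
0.25 141 [ 0.443 -0.243  0.25 ] [ 0.588 -0.205  0.26 ]
0.26 155 [ 0.444 -0.238  0.26 ] [ 0.588 -0.205  0.27 ]
0.27 128 [ 0.444 -0.232  0.27 ] [ 0.587 -0.205  0.28 ]
0.28 216 [ 0.446 -0.231  0.28 ] [ 0.585 -0.204  0.29 ]
0.29 211 [ 0.447 -0.246  0.29 ] [ 0.584 -0.205  0.3  ]
```

View pics/s3.png

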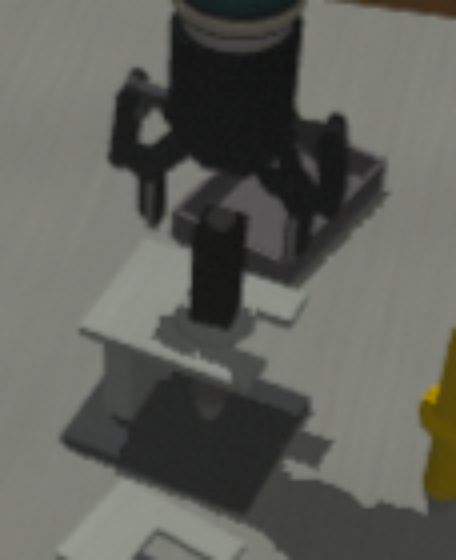

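The fingertips are level with the handle's top (fingers at crop (150,215) and (300,250), handle top at (218,215)). So the camera view holds. I step lower while watching the force.

{"method": "play_rows", "body": {
  "moves": [
    [[0,0,0,0.013,0,0.03,85],[0,0,0,0.012,0,0.03,85],[0,0,0,0,0,0.03,85],[0,0,0,0,0,0.03,85],[0,0,0,0,0,0,85]]
  ]
}}

```text
time: 3.68
tool_pos: [0.516, -0.2228, 0.1269]
tcp_rot: [-2.333, -2.102, 0.001]
wrist_force: [-0.0, -0.0, -0.9]
width: 0.995
grip_force: 0.0
```

{"method": "play_rows", "body": {
  "moves": [
    [[0,0,0,0,0.01,0.04,85],[0,0,0,0,0,0.04,85],[0,0,0,0,0,0.04,85],[0,0,0,0,0,0.04,85],[0,0,0,0,0,0,85]]
  ]
}}

```text
time: 4.1
tool_pos: [0.5168, -0.2229, 0.1105]
tcp_rot: [-2.332, -2.102, 0.001]
wrist_force: [-0.1, 0.5, -0.6]
width: 0.992
grip_force: 0.0
```

Run:
```python
from workcell import bot, vision
from h import *
c=vision.read_camera("side")
s=bot.read_state();t=s["tool_pos"];print(t,s["tcp_rot"],s["wrist_force"])
w=cloud(c);im=c["image"].max(-1)
m=(c["depth"]>0)&(w[...,2]>.13)&(im<75)&(np.hypot(w[...,0]-t[0],w[...,1]-t[1])<.1)
p=w[m]
for z in np.arange(.13,.23,.01):
    l=p[(p[:,2]>z)&(p[:,2]<z+.01)]
    if len(l)>2: print(z.round(2),len(l),l.min(0).round(3),l.max(0).round(3))
```

```text
[ 0.51702093 -0.22307198  0.11100582] [-2.33287843e+00 -2.10191628e+00  9.12956072e-04] [ 0.29245807 -0.56467658 -0.65802021]
0.13 32 [ 0.502 -0.225  0.13 ] [ 0.53  -0.209  0.139]
0.14 32 [ 0.503 -0.223  0.141] [ 0.531 -0.209  0.15 ]
0.15 35 [ 0.502 -0.227  0.15 ] [ 0.532 -0.208  0.16 ]
0.16 38 [ 0.468 -0.236  0.161] [ 0.532 -0.209  0.17 ]
0.17 66 [ 0.46  -0.237  0.17 ] [ 0.572 -0.209  0.18 ]
0.18 78 [ 0.46  -0.234  0.18 ] [ 0.572 -0.207  0.19 ]
0.19 81 [ 0.46  -0.231  0.19 ] [ 0.572 -0.206  0.2  ]
0.2 106 [ 0.455 -0.236  0.201] [ 0.58  -0.205  0.21 ]
0.21 152 [ 0.441 -0.239  0.21 ] [ 0.59  -0.201  0.22 ]
0.22 142 [ 0.442 -0.24   0.22 ] [ 0.589 -0.202  0.23 ]
```

{"method": "play_rows", "body": {
  "moves": [
    [[0,0,0,0,0,0,20],[0,0,0,0,0,0,10],[0,0,0,0,0,0,10],[0,0,0,0,0,0,10],[0,0,0,0,0,0,10]]
  ],
  "newtons": 80
}}

```text
time: 4.57
tool_pos: [0.518, -0.2234, 0.1124]
tcp_rot: [2.333, 2.102, 0.001]
wrist_force: [0.1, 0.4, -0.3]
width: 0.34
grip_force: 76.6
```

{"method": "play_rows", "body": {
  "moves": [
    [[0,0,0,0,0,0,10],[0,0,0,0,0,0,10],[0,0,0,0,0,0,10]]
  ]
}}

```text
time: 4.82
tool_pos: [0.518, -0.2235, 0.1124]
tcp_rot: [2.333, 2.102, 0.001]
wrist_force: [1.2, 1.3, 1.6]
width: 0.339
grip_force: 76.8
```

{"method": "play_rows", "body": {
  "moves": [
    [[0,0,0,0,0,-0.1,10],[0,0,0,0,0,-0.25,10],[0,0,0,0,0,-0.3,10],[0,0,0,0,0,-0.3,10],[0,0,0,0,0,-0.25,10]]
  ]
}}

```text
time: 5.23
tool_pos: [0.5174, -0.2233, 0.2339]
tcp_rot: [2.334, 2.103, -0.0]
wrist_force: [0.8, -0.3, -2.0]
width: 0.341
grip_force: 77.0
```

{"method": "play_rows", "body": {
  "moves": [
    [[0,0,0,0,0,0,10],[0,0,0,0,0,0,10],[0,0,0,0,0,0,10],[0,0,0,0,0,0,10]]
  ]
}}

```text
time: 5.57
tool_pos: [0.5161, -0.2226, 0.2295]
tcp_rot: [-2.331, -2.1, 0.003]
wrist_force: [-0.3, -0.8, -2.2]
width: 0.342
grip_force: 77.3
```

Run:
```python
from workcell import bot, vision
from h import *
c=vision.read_camera("side")
s=bot.read_state();t=s["tool_pos"];print(t,s["tcp_rot"],s["wrist_force"],s["q"])
cv2.imwrite("pics/s4.png",cv2.resize(c["image"][20:200,200:354,::-1],None,fx=3.3,fy=3.3))
w=cloud(c)
m=(c["depth"]>0)&(w[...,2]>.128)&(np.hypot(w[...,0]-t[0],w[...,1]-t[1])<.04)
p=w[m]
for z in np.arange(.13,.3,.01):
    l=p[(p[:,2]>z)&(p[:,2]<z+.01)]
    if len(l)>2: print(z.round(2),len(l),l.min(0).round(3),l.max(0).round(3))
```

```text
[ 0.51617807 -0.22265769  0.2294357 ] [-2.33096583 -2.10031734  0.00256185] [ 0.00866618  0.12845638 -1.54178244] [-4.51536661e-01  3.21816291e-02  1.79878074e+00 -2.34412804e-05
  1.31491333e+00 -3.47524447e-01]
0.14 7 [ 0.508 -0.224  0.143] [ 0.522 -0.217  0.149]
0.15 12 [ 0.506 -0.222  0.151] [ 0.521 -0.214  0.16 ]
0.16 21 [ 0.502 -0.227  0.161] [ 0.527 -0.211  0.17 ]
0.17 29 [ 0.501 -0.222  0.17 ] [ 0.528 -0.209  0.18 ]
0.18 34 [ 0.5   -0.225  0.18 ] [ 0.528 -0.209  0.19 ]
0.19 36 [ 0.5   -0.224  0.19 ] [ 0.528 -0.21   0.2  ]
0.2 36 [ 0.501 -0.224  0.2  ] [ 0.529 -0.209  0.21 ]
0.21 33 [ 0.501 -0.223  0.21 ] [ 0.53  -0.209  0.22 ]
0.22 23 [ 0.502 -0.22   0.22 ] [ 0.526 -0.209  0.228]
0.23 11 [ 0.488 -0.223  0.237] [ 0.538 -0.197  0.24 ]
0.24 168 [ 0.488 -0.247  0.24 ] [ 0.542 -0.196  0.25 ]
0.25 40 [ 0.5   -0.229  0.25 ] [ 0.529 -0.208  0.26 ]
0.26 44 [ 0.5   -0.224  0.26 ] [ 0.53  -0.209  0.27 ]
0.27 60 [ 0.489 -0.221  0.27 ] [ 0.542 -0.208  0.28 ]
0.28 81 [ 0.487 -0.226  0.28 ] [ 0.543 -0.209  0.29 ]
0.29 81 [ 0.487 -0.222  0.29 ] [ 0.542 -0.207  0.3  ]
```

View pics/s4.png

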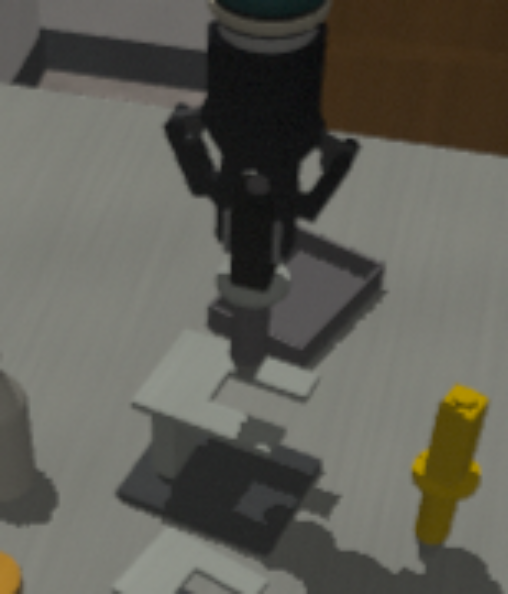

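The lamp is held straight: collar at crop (253,285), nose at (248,370), nose about 24 mm above the fork plate. I travel to a hover point and tilt there.

{"method": "play_rows", "body": {
  "moves": [
    [[0,0,0,0.2,-0.033,-0.079,10],[0,0,0,0.35,-0.033,-0.079,10],[0,0,0,0.4,-0.033,-0.079,10],[0,0,0,0.4,-0.033,-0.079,10],[0,0,0,0.4,-0.033,-0.079,10]]
  ]
}}

```text
time: 6.03
tool_pos: [0.5181, -0.0461, 0.2698]
tcp_rot: [-2.333, -2.1, 0.003]
wrist_force: [1.2, 0.1, -1.7]
width: 0.343
grip_force: 77.1
```

{"method": "play_rows", "body": {
  "moves": [
    [[0,0,0,0.4,-0.033,-0.079,10],[0,0,0,0.4,-0.033,-0.079,10],[0,0,0,0.4,-0.033,-0.079,10],[0,0,0,0.3,-0.033,-0.079,10],[0,0,0,0.16,-0.033,-0.079,10]]
  ]
}}

```text
time: 6.45
tool_pos: [0.519, 0.1228, 0.3093]
tcp_rot: [-2.329, -2.104, 0.003]
wrist_force: [-0.1, -0.5, -1.8]
width: 0.339
grip_force: 77.1
```

{"method": "play_rows", "body": {
  "moves": [
    [[-0.15,0.135,0,0,0,0,10],[-0.15,0.135,0,0,0,0,10],[-0.15,0.135,0,0,0,0,10],[-0.15,0.135,0,0,0,0,10],[-0.15,0.135,0,0,0,0,10]]
  ]
}}

```text
time: 6.87
tool_pos: [0.5196, 0.1195, 0.3097]
tcp_rot: [2.222, 2.003, 0.771]
wrist_force: [-0.7, 0.5, -2.8]
width: 0.346
grip_force: 77.7
```

{"method": "play_rows", "body": {
  "moves": [
    [[-0.15,0.135,0,0,0,0,10],[0,0,0,0,0,0,10],[0,0,0,0,0,0,10],[0,0,0,0,0,0,10]]
  ]
}}

```text
time: 7.2
tool_pos: [0.5206, 0.119, 0.3111]
tcp_rot: [2.186, 1.968, 0.911]
wrist_force: [0.2, 0.8, -0.4]
width: 0.342
grip_force: 78.0
```

```bash
cat > m.py <<'E'
from workcell import bot, vision
from h import *
import sys
from scipy.spatial.transform import Rotation as Ro
n=np.array([-.4664,-.3332,.8194]);n/=np.linalg.norm(n);face=np.array([.6146,.1881,.1398])
c=vision.read_camera("side");s=bot.read_state();t=s["tool_pos"];R=Ro.from_rotvec(s["tcp_rot"]).as_matrix()
print(s["time"],"tcp",t.round(4),"force",s["wrist_force"].round(1),"q",s["q"].round(2))
print("zaxis",R[:,2].round(4),"err deg",np.degrees(np.arccos(-R[:,2]@n)).round(2))
v=R.T@-n;ax=np.cross([0,0,1],v);print("turn (scale)",(ax/.5).round(3))
L=t-.008*R[:,2]-.0013*R[:,0]-.001*R[:,1]
spot=L+.125*R[:,2];print("H1 spot off from face: (world)",(spot-face).round(4)," shift needed tool m",(R.T@(face-spot)).round(4))
w=cloud(c);u=(w-L)@R   # tool coords about H1 lamp origin; lamp z=-u_z
g=(c["depth"]>0)&(np.hypot(u[...,0],u[...,1])<.045)&(u[...,2]>-.1)&(u[...,2]<.11)
for z in np.arange(-.09,.12,.01):
    l=u[g&(u[...,2]>z)&(u[...,2]<z+.01)]
    if len(l)>3: print(z.round(3),len(l),l[:,:2].min(0).round(3),l[:,:2].max(0).round(3))
if len(sys.argv)>1: cv2.imwrite(sys.argv[1],cv2.resize(c["image"][90:384,130:380,::-1],None,fx=2,fy=2))
E
python3 m.py pics/s5.png
```

```text
7.25 tcp [0.5214 0.1193 0.3122] force [ 0.6  0.3 -1.7] q [-0.1  -0.44  2.16  0.47  1.   -0.17]
zaxis [ 0.4605  0.334  -0.8224] err deg 0.38
turn (scale) [-0.013  0.001  0.   ]
H1 spot off from face: (world) [-0.0403 -0.0307  0.0753]  shift needed tool m [ 0.0001 -0.0017  0.0907]
-0.09 369 [-0.013 -0.043] [0.016 0.044]
-0.08 204 [-0.004 -0.044] [0.015 0.042]
-0.07 171 [ 0.004 -0.029] [0.015 0.028]
-0.06 167 [-0.008 -0.028] [0.015 0.028]
-0.05 170 [ 0.005 -0.028] [0.015 0.028]
-0.04 107 [ 0.006 -0.026] [0.015 0.023]
-0.03 88 [-0.    -0.015] [0.015 0.015]
-0.02 87 [-0.012 -0.015] [0.014 0.015]
-0.01 289 [-0.021 -0.027] [0.027 0.028]
-0.0 11 [ 0.01  -0.007] [0.014 0.009]
0.01 75 [-0.004 -0.014] [0.014 0.015]
0.02 74 [-0.004 -0.014] [0.014 0.015]
0.03 76 [-0.003 -0.014] [0.014 0.015]
0.04 65 [-0.001 -0.015] [0.013 0.015]
0.05 71 [ 0.    -0.014] [0.014 0.015]
0.06 66 [ 0.001 -0.014] [0.014 0.015]
0.07 34 [-0.    -0.011] [0.012 0.012]
0.08 28 [ 0.001 -0.007] [0.009 0.009]
0.09 9 [ 0.003 -0.004] [0.006 0.006]
```

View pics/s5.png

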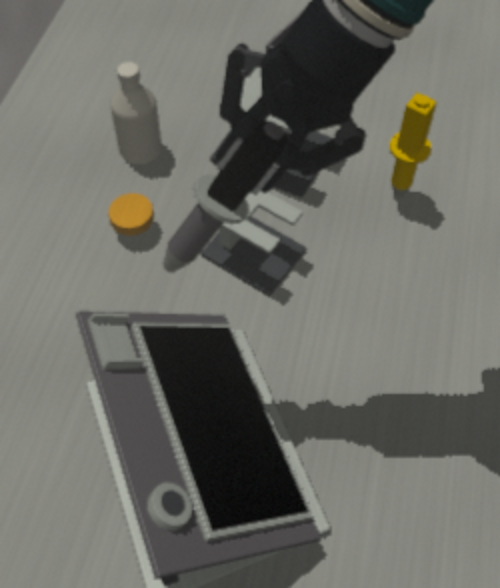

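The lamp is on the expected axis: nose at crop (175,262), bracket at (118,345). I advance along the normal.

{"method": "play_rows", "body": {
  "moves": [
    [[-0.013,0,0,0,-0.017,0.1,10],[0,0,0,0,0,0.25,10],[0,0,0,0,0,0.28,10],[0,0,0,0,0,0.2,10],[0,0,0,0,0,0.07,10]]
  ]
}}

```text
time: 7.67
tool_pos: [0.561, 0.1514, 0.2339]
tcp_rot: [2.183, 1.969, 0.914]
wrist_force: [-0.8, 0.1, -3.4]
width: 0.336
grip_force: 77.7
```

{"method": "play_rows", "body": {
  "moves": [
    [[0,0,0,0,0,0,10],[0,0,0,0,0,0,10],[0,0,0,0,0,0,10]]
  ]
}}

```text
time: 7.92
tool_pos: [0.5617, 0.1498, 0.2385]
tcp_rot: [2.179, 1.962, 0.921]
wrist_force: [0.0, 0.2, -1.4]
width: 0.342
grip_force: 77.7
```

```bash
python3 m.py pics/s6.png
```

```text
7.9667 tcp [0.5617 0.1496 0.2387] force [-0.5 -0.5 -3. ] q [-0.01 -0.31  2.21  0.5   0.79 -0.18]
zaxis [ 0.4683  0.3336 -0.8182] err deg 0.13
turn (scale) [ 0.004 -0.002  0.   ]
H1 spot off from face: (world) [ 0.001  -0.0005  0.0022]  shift needed tool m [-0.0004 -0.0019  0.0015]
-0.09 327 [-0.014 -0.043] [0.016 0.042]
-0.08 162 [-0.003 -0.04 ] [0.016 0.041]
-0.07 143 [-0.001 -0.027] [0.015 0.029]
-0.06 137 [ 0.005 -0.027] [0.016 0.029]
-0.05 136 [-0.002 -0.027] [0.016 0.029]
-0.04 83 [ 0.006 -0.02 ] [0.016 0.025]
-0.03 71 [ 0.003 -0.014] [0.015 0.016]
-0.02 68 [-0.008 -0.014] [0.016 0.016]
-0.01 277 [-0.022 -0.025] [0.029 0.029]
-0.0 5 [ 0.011 -0.004] [0.014 0.01 ]
0.01 53 [ 0.003 -0.012] [0.016 0.016]
0.02 62 [-0.001 -0.013] [0.014 0.016]
0.03 63 [ 0.    -0.012] [0.015 0.016]
0.04 56 [ 0.001 -0.013] [0.015 0.016]
0.05 59 [ 0.001 -0.013] [0.015 0.016]
0.06 51 [ 0.002 -0.013] [0.015 0.016]
0.07 27 [ 0.002 -0.01 ] [0.014 0.015]
0.08 20 [ 0.002 -0.006] [0.011 0.011]
0.09 6 [ 0.002 -0.004] [0.005 0.007]
```

View pics/s6.png

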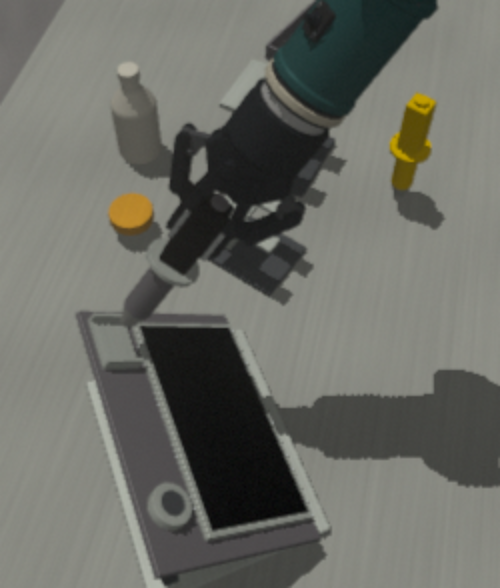

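The nose is over the bracket at crop (130,318), with 30 mm clearance. I trim slightly and hold for about 2.5 s.

{"method": "play_rows", "body": {
  "moves": [
    [[0,0,0,-0.01,-0.027,0.015,10],[0,0,0,0,0,0,10],[0,0,0,0,0,0,10],[0,0,0,0,0,0,10],[0,0,0,0,0,0,10]]
  ]
}}

```text
time: 8.38
tool_pos: [0.5589, 0.1495, 0.2339]
tcp_rot: [2.181, 1.962, 0.919]
wrist_force: [-0.5, 0.7, -1.6]
width: 0.341
grip_force: 77.7
```

```bash
python3 m.py | head -4
```

```text
8.4333 tcp [0.5589 0.1495 0.2339] force [-0.5  0.5 -1.2] q [-0.01 -0.31  2.22  0.5   0.79 -0.18]
zaxis [ 0.4665  0.3334 -0.8193] err deg 0.01
turn (scale) [ 0. -0.  0.]
H1 spot off from face: (world) [-0.002  -0.0006 -0.0027]  shift needed tool m [ 0.0016  0.0028 -0.0011]
```

{"method": "play_rows", "body": {
  "moves": [
    [[0,0,0,0,0,0,10],[0,0,0,0,0,0,10],[0,0,0,0,0,0,10],[0,0,0,0,0,0,10],[0,0,0,0,0,0,10]]
  ]
}}

```text
time: 8.85
tool_pos: [0.5589, 0.1497, 0.2336]
tcp_rot: [2.181, 1.963, 0.918]
wrist_force: [-0.4, -0.1, -0.8]
width: 0.341
grip_force: 77.7
```

{"method": "play_rows", "body": {
  "moves": [
    [[0,0,0,0,0,0,10],[0,0,0,0,0,0,10],[0,0,0,0,0,0,10],[0,0,0,0,0,0,10],[0,0,0,0,0,0,10]]
  ]
}}

```text
time: 9.27
tool_pos: [0.5589, 0.1497, 0.2336]
tcp_rot: [2.181, 1.963, 0.918]
wrist_force: [-0.2, -0.5, -2.0]
width: 0.338
grip_force: 77.7
```

{"method": "play_rows", "body": {
  "moves": [
    [[0,0,0,0,0,0,10],[0,0,0,0,0,0,10],[0,0,0,0,0,0,10],[0,0,0,0,0,0,10],[0,0,0,0,0,0,10]]
  ]
}}

```text
time: 9.68
tool_pos: [0.5588, 0.1497, 0.2336]
tcp_rot: [2.181, 1.963, 0.918]
wrist_force: [0.4, 0.4, -1.7]
width: 0.34
grip_force: 77.7
```

{"method": "play_rows", "body": {
  "moves": [
    [[0,0,0,0,0,0,10],[0,0,0,0,0,0,10],[0,0,0,0,0,0,10],[0,0,0,0,0,0,10],[0,0,0,0,0,0,10]]
  ]
}}

```text
time: 10.1
tool_pos: [0.5589, 0.1497, 0.2336]
tcp_rot: [2.181, 1.963, 0.919]
wrist_force: [1.0, -0.4, -2.2]
width: 0.34
grip_force: 77.7
```

{"method": "play_rows", "body": {
  "moves": [
    [[0,0,0,0,0,0,10],[0,0,0,0,0,0,10],[0,0,0,0,0,0,10],[0,0,0,0,0,0,10],[0,0,0,0,0,0,10]]
  ]
}}

```text
time: 10.52
tool_pos: [0.5589, 0.1497, 0.2336]
tcp_rot: [2.181, 1.963, 0.918]
wrist_force: [0.5, -0.1, -1.4]
width: 0.342
grip_force: 77.7
```

{"method": "play_rows", "body": {
  "moves": [
    [[0,0,0,0,0,0,10],[0,0,0,0,0,-0.12,10],[0,0,0,0,0,-0.25,10],[0,0,0,0,0,-0.28,10],[0,0,0,0,0,-0.25,10]]
  ]
}}

```text
time: 10.93
tool_pos: [0.5161, 0.1195, 0.308]
tcp_rot: [2.181, 1.964, 0.918]
wrist_force: [0.8, 0.2, -1.3]
width: 0.343
grip_force: 77.7
```

{"method": "play_rows", "body": {
  "moves": [
    [[0.15,-0.135,0,0,0,0,10],[0.15,-0.135,0,0,0,0,10],[0.15,-0.135,0,0,0,0,10],[0.15,-0.135,0,0,0,0,10],[0.15,-0.135,0,0,0,0,10]]
  ]
}}

```text
time: 11.35
tool_pos: [0.5177, 0.1197, 0.3092]
tcp_rot: [2.322, 2.086, 0.161]
wrist_force: [-0.2, -0.5, -1.5]
width: 0.339
grip_force: 77.9
```

{"method": "play_rows", "body": {
  "moves": [
    [[0.163,-0.135,0,0,0,0,10],[0,0,0,0,0,0,10],[0,0,0,0,0,0,10]]
  ]
}}

```text
time: 11.6
tool_pos: [0.5179, 0.1208, 0.3059]
tcp_rot: [-2.333, -2.101, 0.001]
wrist_force: [-0.5, 0.1, -1.4]
width: 0.341
grip_force: 77.9
```

{"method": "play_rows", "body": {
  "moves": [
    [[0,0,0,-0.2,0.04,0,10],[0,0,0,-0.36,0.04,0,10],[0,0,0,-0.4,0.04,0,10],[0,0,0,-0.4,0.04,0,10],[0,0,0,-0.4,0.04,0,10]]
  ]
}}

```text
time: 12.02
tool_pos: [0.5169, -0.0592, 0.3081]
tcp_rot: [2.335, 2.1, 0.005]
wrist_force: [1.1, -0.3, -1.7]
width: 0.34
grip_force: 78.0
```

{"method": "play_rows", "body": {
  "moves": [
    [[0,0,0,-0.4,0.04,0.08,10],[0,0,0,-0.4,0.04,0.1,10],[0,0,0,-0.4,0.04,0.1,10],[0,0,0,-0.3,0.04,0.1,10],[0,0,0,-0.2,0.04,0.1,10]]
  ]
}}

```text
time: 12.43
tool_pos: [0.5183, -0.2321, 0.2597]
tcp_rot: [2.338, 2.094, 0.002]
wrist_force: [0.1, 1.0, -2.1]
width: 0.343
grip_force: 78.0
```

{"method": "play_rows", "body": {
  "moves": [
    [[0,0,0,0,0,0.1,10],[0,0,0,0,0,0.05,10],[0,0,0,0,0,0,10],[0,0,0,0,0,0,10]]
  ]
}}

```text
time: 12.77
tool_pos: [0.5194, -0.2276, 0.2445]
tcp_rot: [-2.335, -2.1, -0.001]
wrist_force: [0.0, -0.6, -1.3]
width: 0.338
grip_force: 78.0
```

```bash
python3 m.py
python3 - <<'E'
from workcell import vision
from h import *
c=vision.read_camera("side");w=cloud(c)
sy=np.radians(-13.1);sx=np.array([np.cos(sy),np.sin(sy)]);py=np.array([-sx[1],sx[0]])
r=w[...,:2]-[.517,-.224];X=r@sx;Y=r@py
g=(abs(w[...,2]-.1205)<.004)&(abs(X)<.13)&(abs(Y)<.09)
print(np.percentile(X[g],[.5,99.5]),np.percentile(Y[g],[.5,99.5]))
for lo in np.arange(-.045,.03,.01):
    b=np.sort(Y[g&(X>lo)&(X<lo+.01)]);d=np.diff(b);i=d.argmax();print(lo.round(3),b[i].round(4),b[i+1].round(4))
b=np.sort(X[g&(abs(Y+.003)<.012)]);print("slot floor X",b[:5])
E
```

```text
12.8167 tcp [ 0.52   -0.2276  0.2451] force [ 0.3  0.3 -1.3] q [-0.46  0.03  1.77  0.    1.34 -0.35]
zaxis [ 1.2e-03  5.0e-04 -1.0e+00] err deg 34.9
turn (scale) [-0.856  0.76   0.   ]
H1 spot off from face: (world) [-0.0956 -0.4169 -0.0117]  shift needed tool m [ 0.4246  0.0513 -0.0114]
-0.09 212 [-0.014 -0.042] [0.015 0.043]
-0.08 110 [-0.004 -0.041] [0.017 0.043]
-0.07 88 [-0.006 -0.029] [0.016 0.027]
-0.06 88 [-0.007 -0.029] [0.015 0.027]
-0.05 78 [-0.007 -0.029] [0.016 0.027]
-0.04 60 [ 0.006 -0.026] [0.016 0.026]
-0.03 46 [-0.    -0.015] [0.015 0.015]
-0.02 46 [-0.013 -0.015] [0.016 0.014]
-0.01 167 [-0.024 -0.028] [0.027 0.027]
0.01 32 [-0.001 -0.015] [0.015 0.011]
0.02 36 [-0.004 -0.015] [0.014 0.011]
0.03 33 [ 0.    -0.014] [0.015 0.01 ]
0.04 37 [-0.    -0.014] [0.014 0.013]
0.05 34 [-0.001 -0.015] [0.015 0.014]
0.06 31 [-0.003 -0.015] [0.014 0.012]
0.07 19 [ 0.002 -0.012] [0.013 0.009]
0.08 13 [ 0.002 -0.009] [0.009 0.006]
0.09 4 [ 0.    -0.006] [0.004 0.004]
[-0.04600445  0.07947394] [-0.05432696  0.04765236]
-0.045 -0.0218 0.0178
-0.035 -0.0218 0.0146
-0.025 -0.0221 0.0158
-0.015 -0.0225 0.0167
-0.005 -0.0226 0.0172
0.005 -0.0227 0.0161
0.015 0.0095 0.0166
0.025 -0.0322 -0.0288
slot floor X [0.02293444 0.02309229 0.02343967 0.02389061 0.02402048]
```

{"method": "play_rows", "body": {
  "moves": [
    [[0,0,0,0.014,0.013,0.1,10],[0,0,0,0,0,0.25,10],[0,0,0,0,0,0.3,10],[0,0,0,0,0,0.3,10],[0,0,0,0,0,0.2,10]]
  ]
}}

```text
time: 13.28
tool_pos: [0.5203, -0.2257, 0.1261]
tcp_rot: [-2.333, -2.1, 0.001]
wrist_force: [-0.4, -0.3, -2.1]
width: 0.342
grip_force: 78.0
```

{"method": "play_rows", "body": {
  "moves": [
    [[0,0,0,0,0,0.06,10],[0,0,0,0,0,0.05,10],[0,0,0,0,0,0,10],[0,0,0,0,0,0,10],[0,0,0,0,0,0,10]]
  ]
}}

```text
time: 13.7
tool_pos: [0.5229, -0.2279, 0.1202]
tcp_rot: [2.334, 2.099, 0.002]
wrist_force: [0.2, 0.6, -0.5]
width: 0.344
grip_force: 77.9
```

```bash
python3 m.py pics/s7.png|head -2
```

```text
13.75 tcp [ 0.5229 -0.2279  0.1202] force [ 1.  -0.2 -2.7] q [-0.45  0.12  1.91  0.    1.11 -0.35]
zaxis [ 2.8e-03 -9.0e-04 -1.0e+00] err deg 34.87
```

{"method": "play_rows", "body": {
  "moves": [
    [[0,0,0,0.014,-0.016,0.03,10],[0,0,0,0,0,0.02,10],[0,0,0,0,0,0.01,10],[0,0,0,0,0,0,10],[0,0,0,0,0,0,10]]
  ]
}}

```text
time: 14.17
tool_pos: [0.5199, -0.2256, 0.1123]
tcp_rot: [-2.336, -2.1, -0.0]
wrist_force: [-0.3, 0.4, 1.7]
width: 0.341
grip_force: 78.1
```

{"method": "play_rows", "body": {
  "moves": [
    [[0,0,0,0,0,0.01,10],[0,0,0,0,0,0.01,10],[0,0,0,0,0,0,10],[0,0,0,0,0,0,10]]
  ]
}}

```text
time: 14.5
tool_pos: [0.52, -0.2257, 0.1123]
tcp_rot: [-2.336, -2.1, -0.0]
wrist_force: [-5.1, 2.8, 9.2]
width: 0.345
grip_force: 79.7
```

The lamp is seated on the plate. I ease off, release, and rise.

{"method": "play_rows", "body": {
  "moves": [
    [[0,0,0,0,0,-0.015,10],[0,0,0,0,0,0,10],[0,0,0,0,0,0,45],[0,0,0,0,0,0,85],[0,0,0,0,0,0,85]]
  ]
}}

```text
time: 14.92
tool_pos: [0.5199, -0.2257, 0.1114]
tcp_rot: [-2.336, -2.1, -0.0]
wrist_force: [0.5, -0.1, -0.4]
width: 0.755
grip_force: 0.0
```

{"method": "play_rows", "body": {
  "moves": [
    [[0,0,0,0,0,0,85],[0,0,0,0,0,0,85],[0,0,0,0,0,0,85],[0,0,0,0,0,0,85]]
  ]
}}

```text
time: 15.25
tool_pos: [0.5199, -0.2257, 0.1115]
tcp_rot: [-2.336, -2.1, -0.0]
wrist_force: [1.0, -0.6, 0.2]
width: 0.993
grip_force: 0.0
```

{"method": "play_rows", "body": {
  "moves": [
    [[0,0,0,0,0,-0.1,85],[0,0,0,0,0,-0.25,85],[0,0,0,0,0,-0.3,85],[0,0,0,0,0,-0.35,85],[0,0,0,0,0,-0.35,85]]
  ]
}}

```text
time: 15.67
tool_pos: [0.5194, -0.2256, 0.2483]
tcp_rot: [-2.335, -2.099, 0.0]
wrist_force: [-0.4, -1.0, -0.1]
width: 0.999
grip_force: 0.0
```

{"method": "play_rows", "body": {
  "moves": [
    [[0,0,0,-0.3,-0.2,-0.1,85],[0,0,0,-0.3,-0.2,0,85],[0,0,0,-0.3,-0.2,0,85],[0,0,0,-0.3,-0.2,0,85],[0,0,0,-0.2,-0.1,0,85]]
  ]
}}

```text
time: 16.08
tool_pos: [0.4135, -0.3575, 0.258]
tcp_rot: [2.337, 2.099, -0.002]
wrist_force: [1.0, -0.9, -0.1]
width: 0.998
grip_force: 0.0
```

{"method": "play_rows", "body": {
  "moves": [
    [[0,0,0,0,0,0,85],[0,0,0,0,0,0,85],[0,0,0,0,0,0,85],[0,0,0,0,0,0,85]]
  ]
}}

```text
time: 16.42
tool_pos: [0.4163, -0.3547, 0.2569]
tcp_rot: [-2.335, -2.101, -0.001]
wrist_force: [-0.7, -0.0, -0.7]
width: 0.996
grip_force: 0.0
```

Run:
```python
from workcell import bot,vision
from h import *
c=vision.read_camera("side");w=cloud(c);print(bot.read_state()["joint_vel"].round(3))
im=c["image"].max(-1)
k=(c["depth"]>0)&(np.hypot(w[...,0]-.52,w[...,1]+.227)<.045)&(w[...,2]>.13)&(im<75)
p=w[k];print(len(p),p[:,2].max())
for z in(.13,.15,.17,.19):
    l=p[(p[:,2]>z)&(p[:,2]<z+.02)];print(z,l.min(0).round(4),l.max(0).round(4))
cv2.imwrite("pics/s8.png",cv2.resize(c["image"][60:220,180:390,::-1],None,fx=3.5,fy=3.5))
```

```text
[ 0.004  0.002  0.003 -0.002 -0.001 -0.002]
351 0.21327983400395129
0.13 [ 0.5039 -0.2327  0.1304] [ 0.5346 -0.2075  0.1498]
0.15 [ 0.5035 -0.2358  0.1501] [ 0.5353 -0.2119  0.1699]
0.17 [ 0.5035 -0.2405  0.1703] [ 0.5332 -0.2113  0.1895]
0.19 [ 0.5033 -0.2413  0.19  ] [ 0.5342 -0.2111  0.2097]
```

View pics/s8.png

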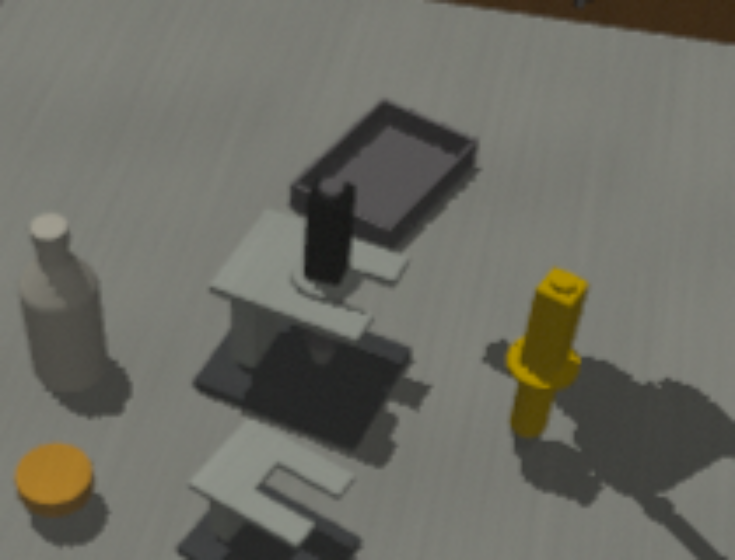

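The lamp hangs upright in the fork, handle at crop (328,230) and centred near (0.519, -0.226). The arm is clear, and the bystanders in view stand where they were.

```bash
python3 -c "
from workcell import bot
print(bot.finish_job())"
```

```text
the job is handed in; nothing more can be done
None
```

The lamp was held at right angles to the panel over the middle of the bracket's base, about 30 mm away (within about 2 mm by my measurements), for roughly 2.5 s, then hung back upright in the fork and released; the job was handed in at about 16.5 s.

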